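# Lay up a flow cell in the corner jig and weight it

### The job

Build the flow cell in the black corner jig: the aluminium end plate first, then the blue frame, then the yellow cover plate, each lying flat on the one before with its edges pushed up against both green fences of the jig, and finally stand the brass weight upright on the middle of the cover plate, set down gently. Leave the red frame and the timer where they are.

Things in the scene. Friction and masses are not known exactly. Their poses are not given: they have to be found in the camera images.
- jig: Black jig, fixed. Base 90x60 mm, its top 8 mm above the table. Origin at table height under the centre of a plate squared to both fences; x along the plates' length, y along their width. Green fences 30 mm high above the base, 6 thick: end fence, inner face x=+40 mm, y -25 to +31; side fence, inner face y=+25, two blocks at |x| 24 to 40, a 48 mm finger gap between. -x and -y sides open.
- end_plate: Bare aluminium end plate, grey metal, 80 x 50 x 12 mm (x, y, z), solid, with dark channel lines on top, about 0.12 kg. Origin at the centre of its underside, x along its length, z up.
- blue_frame: Blue plastic spacer frame, 80 x 50 x 10 mm (x, y, z) with a 54 x 24 mm window through it, about 0.05 kg. Origin at the centre of its underside (in the window), x along its length, z up.
- cover_plate: Yellow plastic cover plate, 80 x 50 x 12 mm (x, y, z), solid, with two black ports flush in the top, about 0.07 kg. Origin at the centre of its underside, x along its length, z up.
- weight: Brass weight, standing upright: round body 36 mm in diameter and 34 mm high, with an 18 mm knob on a 12 mm neck above it, 46 mm high in all, about 0.25 kg. Origin at the centre of its underside, z up.
- red_frame: Red spare frame of the same shape and size as the blue one; not used, to be left alone. Origin at the centre of its underside, x along its length.
- timer: White bench timer, 62 x 62 x 20 mm, lying flat; to be left alone. Origin at the centre of its underside.

How it is judged:
On the way, in this order (a step that is already met when the one before it is completed fails the run):
1. the aluminium end plate lies in the jig, square against both fences, released (x of end_plate in the frame of jig between -0.004 and 0.003 m and y of end_plate in the frame of jig between -0.004 and 0.003 m and angle between the x axis of end_plate and the x axis of jig, either way round below 0.07 rad and z of end_plate in the frame of jig between 0.005 and 0.011 m and angle between end_plate's own z axis and vertical below 0.07 rad and contact force between the fingers and end_plate below 0.3 N and linear speed of end_plate below 0.02 m/s), for 0.2 s.
2. the blue frame lies on the end plate, square against both fences, released (x of end_plate in the frame of jig between -0.004 and 0.003 m and y of end_plate in the frame of jig between -0.004 and 0.003 m and angle between the x axis of each of end_plate, blue_frame and the x axis of jig, either way round below 0.07 rad and z of end_plate in the frame of jig between 0.005 and 0.011 m and angle between each of end_plate, blue_frame's own z axis and vertical below 0.07 rad and x of blue_frame in the frame of jig between -0.004 and 0.003 m and y of blue_frame in the frame of jig between -0.004 and 0.003 m and z of blue_frame in the frame of jig between 0.017 and 0.023 m and contact force between the fingers and blue_frame below 0.3 N and linear speed of blue_frame below 0.02 m/s), for 0.2 s.
3. the yellow cover plate lies on the blue frame, square against both fences, released (x of end_plate in the frame of jig between -0.004 and 0.003 m and y of end_plate in the frame of jig between -0.004 and 0.003 m and angle between the x axis of each of end_plate, blue_frame, cover_plate and the x axis of jig, either way round below 0.07 rad and z of end_plate in the frame of jig between 0.005 and 0.011 m and angle between each of end_plate, blue_frame, cover_plate's own z axis and vertical below 0.07 rad and x of blue_frame in the frame of jig between -0.004 and 0.003 m and y of blue_frame in the frame of jig between -0.004 and 0.003 m and z of blue_frame in the frame of jig between 0.017 and 0.023 m and x of cover_plate in the frame of jig between -0.004 and 0.003 m and y of cover_plate in the frame of jig between -0.004 and 0.003 m and z of cover_plate in the frame of jig between 0.027 and 0.033 m and contact force between the fingers and cover_plate below 0.3 N and linear speed of cover_plate below 0.02 m/s), for 0.2 s.
4. the brass weight stands on the middle of the cover plate, released (x of end_plate in the frame of jig between -0.004 and 0.003 m and y of end_plate in the frame of jig between -0.004 and 0.003 m and angle between the x axis of each of end_plate, blue_frame, cover_plate and the x axis of jig, either way round below 0.07 rad and z of end_plate in the frame of jig between 0.005 and 0.011 m and angle between each of end_plate, blue_frame, cover_plate, weight's own z axis and vertical below 0.07 rad and x of blue_frame in the frame of jig between -0.004 and 0.003 m and y of blue_frame in the frame of jig between -0.004 and 0.003 m and z of blue_frame in the frame of jig between 0.017 and 0.023 m and x of cover_plate in the frame of jig between -0.004 and 0.003 m and y of cover_plate in the frame of jig between -0.004 and 0.003 m and z of cover_plate in the frame of jig between 0.027 and 0.033 m and horizontal distance between weight and jig below 0.01 m and z of weight in the frame of jig between 0.039 and 0.045 m and contact force between the fingers and weight below 0.3 N and linear speed of weight below 0.02 m/s), for 0.2 s.
At the end, for the whole second after the job is handed in: From below: end plate, blue frame, yellow cover plate in the jig, flat (3 mm, 0.07 rad), each within 4 mm of touching both fences and square to the jig within 0.07 rad; weight upright (0.07 rad) on the cover, within 10 mm of its middle; all released and at rest (all of step 4 and contact force between the fingers and end_plate below 0.3 N and linear speed of each of end_plate, blue_frame, cover_plate below 0.02 m/s and contact force between the fingers and blue_frame below 0.3 N and contact force between the fingers and cover_plate below 0.3 N).
It fails at once if the red frame is moved more than 15 mm (distance of red_frame from where it was at the start of the episode above 0.015 m).
It fails at once if the timer is moved more than 15 mm (distance of timer from where it was at the start of the episode above 0.015 m).
It fails at once if the weight is dropped or rammed on the cover plate (over 60 N) (contact force between weight and cover_plate above 60 N).
It also fails if it takes over 109 s, if anything falls off the work surface, if the arm or the gripper's body presses on something with over 40 N, if the wrist force passes 120 N, or if a joint passes its speed limit or range.

### The arm

A 6-joint arm with a two-finger parallel gripper is mounted at the origin on a cart in front of the work surface, level with it; the furniture and walls round the work are solid. World frame = base frame: x ahead of the robot, y to its left, z up, the work surface at z = 0. Lengths are in m, angles in rad, forces in N, time in s.
With the tool pointing down it reaches from about 0.3 to 0.875 m from the base axis. Payload 6.4 kg.
Tool frame: the origin (TCP) lies at the very end of the fingers, on their centre line; the grasp point (between the pads) lies 19 mm behind it; z points along the fingers, y is the line along which they close (so a half turn about z gives the same grasp; the last joint's range is limited). The gripper opens to 85 mm and grips with 20 to 120 N. Pads are 22 mm wide; open, the fingers measure 114 mm over their backs; the gripper's body (76 mm by 85 mm) begins 54 mm behind the grasp point. The pads swing forward as they close: fully open they stand 13 mm farther back than shut.
Start: joints at [0.99, 0.181, 1.607, -0, 1.354, -0.206], TCP at [0.21, 0.535, 0.231] pointing down, gripper open.
Joint ranges: [-2.99, 2.99], [-0.89, 2.07], [0.3, 2.58], [-1.14, 4.28], [0, 2.63], [-3.12, 3.12]. Speed limits (rad/s): [2.57, 2.57, 3.01, 3.14, 3.14, 3.14].

### API

Orientations are given as a unit quaternion [w, x, y, z].
In Python, from bench import * gives the robot as it stands. The module is installed in compiled form; this text tells all that it offers.
- The arm moves only by the tool arm_command, never from a script. Its arguments are lists of equal length, an entry for each row: "dp": the shift along the tool's x, y, z in units of 0.25 m (1.0 is 0.25 m), a list of three; "turn": the turn, a rotation vector about the tool's x, y, z in units of 30 degrees (1.0 is 30 degrees), a list of three; "jaw": the opening, from 0 (shut) to 1 (fully open). A call has 1 to 5 rows; each row is the pose to reach, as a shift and turn from the pose commanded when the call began, along the tool's axes at that moment; what a row does not reach only later rows make up. A row lasts 1/8 s, in which the tool goes at most 62.5 mm and 10.7 degrees, less where a joint would pass 70% of its speed; a pose out of reach is approached as far as the arm can. A call with a number of a shift or a turn outside -1 to 1 is refused whole. A call with a gripper value outside its range is refused whole. The fingers move at their own pace and stop on an object; the grip force is fixed at half the most. Time passes only in rows, so rows that repeat a pose let the fingers close. It gives the time, the measured TCP pose, the force, the opening and the grip force at its end, in the units of the state.
- get_obs(): the state, without advancing time (a new reading comes with each control period).
- camera(name): name is "side" or "top"; returns the picture (400x640x3 uint8, blue, green, red); there is no depth.
- get_calibration(name): a dict with "camera_matrix" (3x3 intrinsics, pixels), "R" (3x3) and "t" (3): a world point X has camera coordinates R X + t. Camera axes: x right, y down, z forward; pixel columns grow to the right and rows downward; lengths in m; the calibration is good to about 2 mm. A picture is of the moment at which its call begins. get_calibration takes no time and is no camera call.
- hand_in(): hands the job in; it is judged then, once.
The state is a dict: "time_s": time; "q": joint angles; "dq": joint speeds; "joint_efforts": joint torques, N m; "eef_pos": TCP position; "eef_rot": TCP orientation; "wrist_force": force on the tool from outside, world axes, zero at the start; "torque": the same for the moment, N m; "opening": opening from 0.0 (shut) to 1.0 (fully open); "grasp_force": force on a finger pad.
Only numpy, scipy, OpenCV 4.12 (cv2) and the standard library are available. Lean on these libraries where they do the work, as an engineer would, in place of code of your own. Each camera call takes 0.05 s, during which the arm holds its last target. There are 200 camera calls.

## Working session

There is one attempt and no reset: what is moved stays moved. The work goes in short steps, Python scripts to look and compute and a tool call to move; the robot and the scene stay as the last step left them, time stands still between calls to the robot, and variables do not carry over. Pictures are saved under pics/ and viewed, at most 14 in all, crops included, and the job is handed in when it is done.

Besides the shell and the picture viewer there is one more tool, called after ">>>" in YAML: its name, and indented under it one key for each argument. arm_command: Moves the arm, as the interface text tells. Its arguments: {"type":"object","properties":{"dp":{"type":"array"},"turn":{"type":"array"},"jaw":{"type":"array"}},"required":["dp","turn","jaw"]}

```bash
mkdir -p pics; python3 - <<'E'
from bench import *
import cv2
o=get_obs();print({k:o[k] for k in('time_s','eef_pos','eef_rot','opening','wrist_force')})
for n in('top','side'):
    cv2.imwrite(f'pics/{n}0.png',camera(n));c=get_calibration(n);print(n,c)
E
```

```text
{'time_s': 0.0, 'eef_pos': array([0.21018028, 0.53462276, 0.23037829]), 'eef_rot': array([-3.36076064e-04,  1.86299572e-01,  9.82492603e-01, -8.00620416e-04]), 'opening': 0.9999755478345799, 'wrist_force': array([ 0.38091334, -0.3446634 ,  0.19761574])}
top {'camera_matrix': array([[414.18808986,   0.        , 321.63217843],
       [  0.        , 414.18808986, 203.76692285],
       [  0.        ,   0.        ,   1.        ]]), 'R': array([[-0.02557155, -0.99867089, -0.0447499 ],
       [-0.98202337,  0.03346946, -0.18576842],
       [ 0.18701927,  0.03919506, -0.98157401]]), 't': array([-0.06040268,  0.51317032,  0.83028639])}
side {'camera_matrix': array([[439.253199  ,   0.        , 321.22367306],
       [  0.        , 439.253199  , 195.77218212],
       [  0.        ,   0.        ,   1.        ]]), 'R': array([[ 0.49904785,  0.86654917, -0.00661659],
       [ 0.72364483, -0.4209252 , -0.54695533],
       [-0.47674878,  0.26816882, -0.83713564]]), 't': array([-0.1753993 , -0.39521189,  1.30664673])}
```

View pics/top0.png

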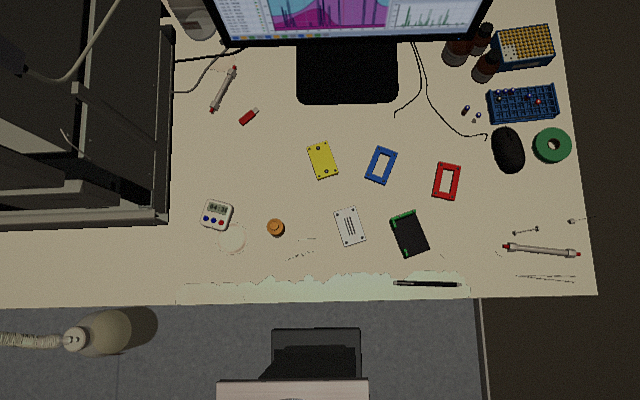

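View pics/side0.png

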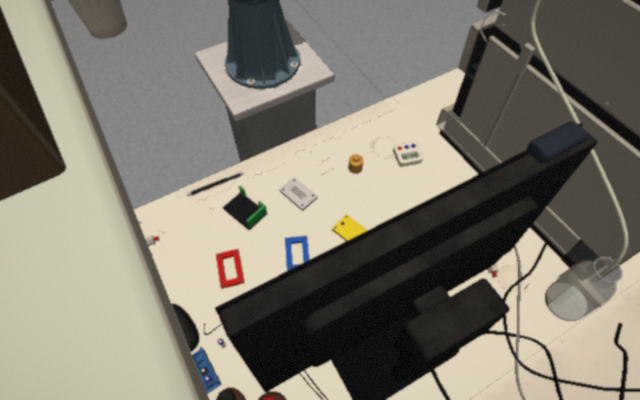

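```bash
cat > h.py <<'E'
from bench import *
import cv2, numpy as np
from scipy.spatial.transform import Rotation as Ro
def cast(n,px,z):
    c=get_calibration(n);px=np.atleast_2d(px).astype(float)
    d=(np.linalg.inv(c['camera_matrix'])@np.c_[px,np.ones(len(px))].T).T@c['R']
    o=-c['R'].T@c['t'];return (o+d*((z-o[2])/d[:,2])[:,None])[:,:2]
def proj(n,X):
    c=get_calibration(n);p=c['camera_matrix']@(c['R']@np.asarray(X,float)+c['t']);return p[:2]/p[2]
def blobs(n,img,lo,hi,amin=40):
    m=cv2.inRange(cv2.cvtColor(img,cv2.COLOR_BGR2HSV),np.array(lo),np.array(hi))
    return m,[k for k in cv2.findContours(m,cv2.RETR_EXTERNAL,cv2.CHAIN_APPROX_NONE)[0] if cv2.contourArea(k)>amin]
def rect(n,k,z):   # centre, sides (mm), long-axis angle deg of a contour on plane z
    w=cast(n,k[:,0,:],z)*1000
    (c,s,a)=cv2.minAreaRect(w.astype(np.float32))
    if s[0]<s[1]: s=s[::-1];a+=90
    return np.round(c,1),np.round(s,1),round((a+90)%180-90,1)
COL={'yellow':([22,120,90],[35,255,255],.012),'blue':([100,120,60],[120,255,255],.010),'red':([0,150,80],[5,255,255],.010),
'green':([60,120,30],[85,255,255],.038),'brass':([10,100,80],[20,255,255],.046)}
def go(tgt,yaw_y=None):
    """print dp,turn units to TCP target (mm, world); yaw_y = angle deg of tool y axis in world"""
    o=get_obs();w,x,y,z=o['eef_rot'];R=Ro.from_quat([x,y,z,w])
    M=R.as_matrix();print('dp',np.round(M.T@(np.array(tgt)/1000-o['eef_pos'])/.25,3))
    if yaw_y is not None:
        best=None
        for a in (yaw_y,yaw_y+180):
            t=np.radians(a);Y=np.array([np.cos(t),np.sin(t),0]);Z=np.array([0,0,-1.]);D=np.c_[np.cross(Y,Z),Y,Z]
            v=(R.inv()*Ro.from_matrix(D)).as_rotvec()
            print('turn',np.round(np.degrees(v)/30,3))
E
python3 - <<'E'
from h import *
for n in('top','side'):
    im=cv2.imread(f'pics/{n}0.png')
    for k,(lo,hi,z) in COL.items():
        for b in blobs(n,im,lo,hi,25)[1]:
            print(n,k,int(cv2.contourArea(b)),b[:,0].mean(0).round(),*rect(n,b,z))
im=cv2.imread('pics/top0.png')
cv2.imwrite('pics/c1.png',cv2.resize(im[130:270,190:480],None,fx=2.7,fy=2.7,interpolation=cv2.INTER_CUBIC))
o=get_obs();print(proj('top',o['eef_pos']),proj('side',o['eef_pos']))
E
```

```text
top yellow 693 [322. 159.] [619.6 -77.3] [79.1 49.7] 17.9
top blue 698 [381. 165.] [ 603.1 -208.7] [79.  48.8] -24.2
top blue 29 [542. 109.] [ 715.4 -576.4] [30.7 16.8] -11.2
top blue 26 [549. 105.] [ 728.8 -591.7] [50.9 27.8] 4.7
top blue 213 [513. 107.] [ 731.6 -514.1] [68.1 57. ] 5.0
top blue 67 [495. 107.] [ 733.  -474.5] [73.8 16.7] 3.8
top blue 27 [527.  92.] [ 761.9 -547.5] [35.7 21.9] 87.3
top red 732 [446. 180.] [ 561.5 -350.2] [79.  49.1] -15.1
top red 84 [246. 117.] [729.1  95.2] [38.3 15.2] -50.1
top green 47 [402. 216.] [ 481.1 -247.2] [54.9 10.9] -69.9
top green 876 [553. 145.] [ 626.3 -574.7] [73.5 72.9] -52.5
top brass 190 [275. 226.] [467.   25.1] [34.1 31.9] -0.4
side yellow 459 [349. 228.] [613.1 -78.5] [61.8 51.3] 18.1
side blue 395 [205. 371.] [ 730.2 -468.8] [77.2 24.7] -0.7
side blue 242 [296. 251.] [ 604.2 -206.8] [77.1 46. ] -24.0
side red 26 [269. 398.] [ 834.2 -387.1] [21.9  5. ] 60.0
side red 704 [229. 268.] [ 563.1 -347.8] [79.6 47.4] -15.2
side green 166 [256. 215.] [ 491.8 -247.7] [61.5 23.8] -64.8
side brass 193 [355. 163.] [483.7  18.2] [54.  31.1] -31.9
[-58.73336727 379.47425905] [469.80103721 -29.85218633]
```

View pics/c1.png

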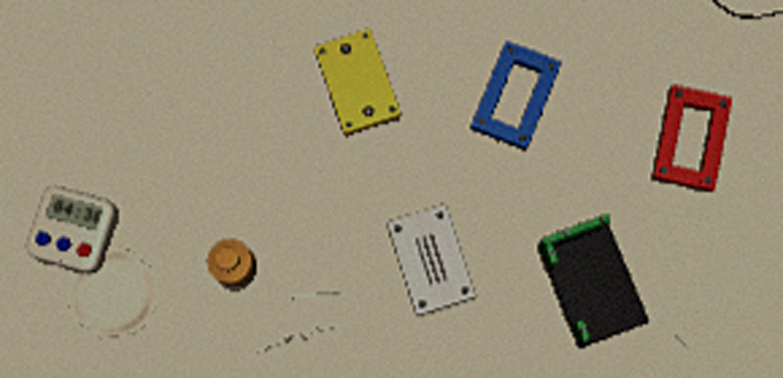

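```bash
python3 - <<'E'
from h import *
t=cv2.imread('pics/top0.png');s=cv2.imread('pics/side0.png')
a=cv2.resize(t[200:265,382:442],None,fx=6.5,fy=6.5,interpolation=cv2.INTER_CUBIC)
b=cv2.resize(s[180:235,215:275],None,fx=6.5,fy=6.5,interpolation=cv2.INTER_CUBIC)
b=cv2.copyMakeBorder(b,0,a.shape[0]-b.shape[0],0,0,cv2.BORDER_CONSTANT)
cv2.imwrite('pics/c2.png',np.hstack([a,b]))
# end plate: bright, low saturation
h=cv2.cvtColor(t,cv2.COLOR_BGR2HSV);print(h[215,340],h[235,355],h[200,370],h[240,410])
m=np.zeros(h.shape[:2],np.uint8);r=(slice(195,255),slice(325,375))
bg=np.median(t[r].reshape(-1,3).astype(int),0) ;print(bg)
sat=h[...,1].copy();mm=((sat<45)).astype(np.uint8)*255;m[r]=mm[r]
m=cv2.morphologyEx(m,cv2.MORPH_CLOSE,np.ones((5,5)));m=cv2.morphologyEx(m,cv2.MORPH_OPEN,np.ones((3,3)))
for k in cv2.findContours(m,0,1)[0]: print('plate',cv2.contourArea(k),*rect('top',k,.012))
v=h[...,2];m[:]=0;r=(slice(195,270),slice(380,440));m[r]=((v<70)&(h[...,1]<120)).astype(np.uint8)[r]*255
for k in cv2.findContours(m,0,1)[0]:
  if cv2.contourArea(k)>50: print('base',cv2.contourArea(k),*rect('top',k,.008))
E
```

```text
[ 23  33 163] [ 21  22 164] [ 21  49 162] [15 20 26]
[130. 153. 162.]
plate 808.0 [ 467.  -132.8] [84.8 53.1] 12.3
base 969.5 [ 442.9 -262. ] [85.7 61.4] 18.5
```

View pics/c2.png

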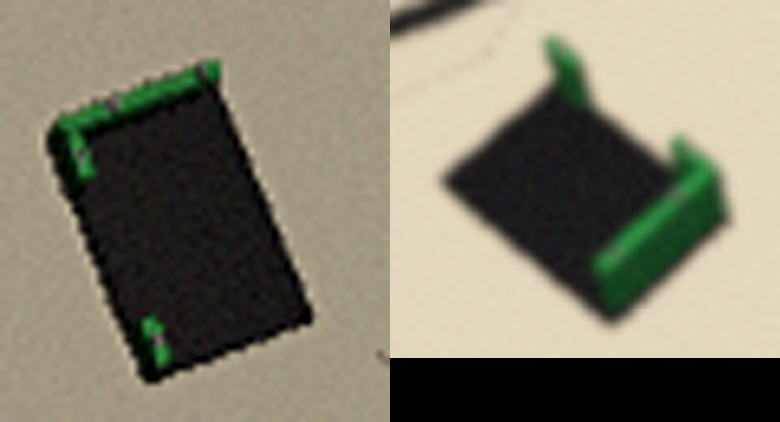

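```bash
python3 - <<'E'
from h import *
T=lambda u,v:[382+(u+.5)/6.5-.5,200+(v+.5)/6.5-.5]
S=lambda u,v:[215+(u-390+.5)/6.5-.5,180+(v+.5)/6.5-.5]
for l,n,p,z in [('F(46,-25)','top',T(220,62),.038),('F(46,31)','top',T(52,120),.038),('F(-40,28)','top',T(160,367),.038),('F(-24,28)','top',T(150,318),.038),('B(-,-)','top',T(314,320),.008),('B(-,+)','top',T(146,380),.008),
('F(46,-25)','side',S(596,262),.038),('F(46,31)','side',S(718,178),.038),('F(-40,28)','side',S(550,40),.038),('B(-,-)','side',S(442,181),.008),('B(46,-)','side',S(612,327),.0),('F(46,31)z8','side',S(730,220),.008)]:
    print(l,n,np.round(cast(n,p,z)[0]*1000,1))
E
```

```text
F(46,-25) top [ 494.6 -273.2]
F(46,31) top [ 477.3 -217.9]
F(-40,28) top [ 396.7 -247.6]
F(-24,28) top [ 412.4 -245.5]
B(-,-) top [ 412.4 -303.7]
B(-,+) top [ 394.3 -247.5]
F(46,-25) side [ 490.9 -270.7]
F(46,31) side [ 481.5 -220.2]
F(-40,28) side [ 399.2 -246.7]
B(-,-) side [ 414.5 -301. ]
B(46,-) side [ 494.7 -272.5]
F(46,31)z8 side [ 481. -219.]
```

```bash
python3 -c "
from h import *
go([467.5,-132,100],102.3)"
```

```text
dp [-1.934 -2.104  0.525]
turn [-3.000e-03 -1.000e-03 -1.126e+00]
turn [-2.000e-03  3.000e-03  4.874e+00]
```

>>> arm_command:
  dp:
    - [-0.17,-0.18,0]
    - [-0.34,-0.36,0]
    - [-0.5,-0.55,0]
    - [-0.67,-0.73,0]
    - [-0.83,-0.9,0]
  turn:
    - [0,0,0]
    - [0,0,0]
    - [0,0,0]
    - [0,0,0]
    - [0,0,0]
  jaw: [1,1,1,1,1]

```text
time_s: 0.72
eef_pos: [0.3214, 0.2479, 0.2311]
eef_rot: [0.0, 0.186, 0.983, -0.0]
wrist_force: [1.8, 0.3, 0.4]
opening: 0.998
grasp_force: 0.0
```

>>> arm_command:
  dp:
    - [-0.17,-0.18,0]
    - [-0.34,-0.36,0]
    - [-0.5,-0.55,0]
    - [-0.67,-0.73,0]
    - [-0.83,-0.9,0]
  turn:
    - [0,0,-0.2]
    - [0,0,-0.5]
    - [0,0,-0.8]
    - [0,0,-1]
    - [0,0,-1]
  jaw: [1,1,1,1,1]

```text
time_s: 1.35
eef_pos: [0.4264, -0.0227, 0.2313]
eef_rot: [0.0, -0.075, 0.997, 0.0]
wrist_force: [0.7, -0.1, 0.3]
opening: 0.997
grasp_force: 0.0
```

```bash
python3 -c "
from h import *
print(get_obs()['eef_pos'],get_obs()['q'])
go([467.5,-132,60],102.3)"
```

```text
[ 0.42636125 -0.02271829  0.23128154] [-3.32974988e-01 -1.68301971e-01  1.95808212e+00  2.83635784e-04
  1.35139983e+00 -2.05416112e+00]
dp [-0.097 -0.457  0.685]
turn [ 0.     0.001 -0.123]
turn [ 1.000e-03 -0.000e+00  5.877e+00]
```

>>> arm_command:
  dp:
    - [-0.02,-0.15,0.2]
    - [-0.05,-0.3,0.4]
    - [-0.1,-0.457,0.6]
    - [-0.097,-0.457,0.74]
    - [-0.097,-0.457,0.74]
  turn:
    - [0,0,-0.12]
    - [0,0,-0.123]
    - [0,0,-0.123]
    - [0,0,-0.123]
    - [0,0,-0.123]
  jaw: [0.9,0.85,0.85,0.85,0.85]

```text
time_s: 1.98
eef_pos: [0.4641, -0.1291, 0.0432]
eef_rot: [-0.003, -0.106, 0.994, 0.002]
wrist_force: [-0.7, 0.2, -0.4]
opening: 0.854
grasp_force: 0.0
```

```bash
python3 -c "
from h import *
print(get_obs()['eef_pos'])
go([467.5,-132,-1],102.3)
cv2.imwrite('pics/s1.png',cv2.resize(camera('side')[120:260,220:400],None,fx=4,fy=4))"
```

```text
[ 0.46412096 -0.12910082  0.04319366]
dp [-0.012 -0.015  0.177]
turn [ 0.01  -0.012 -0.005]
turn [-0.018 -0.016  5.995]
```

View pics/s1.png

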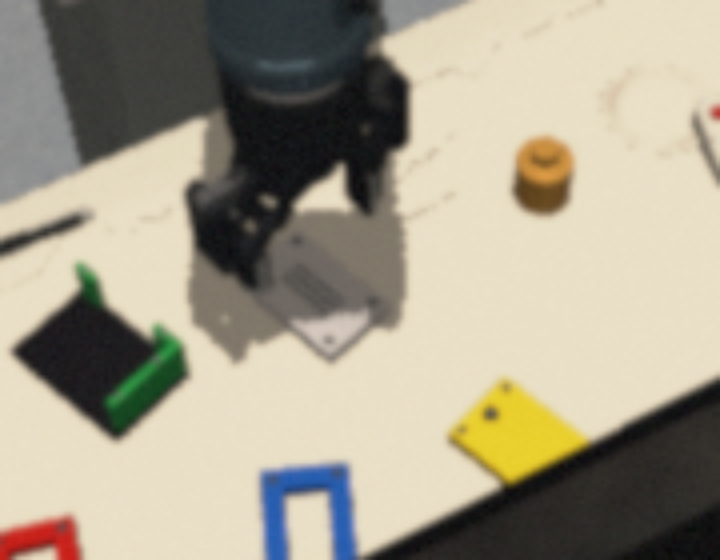

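>>> arm_command:
  dp:
    - [0,0,0.1]
    - [0,0,0.18]
    - [0,0,0.188]
    - [0,0,0.188]
    - [0,0,0.188]
  turn:
    - [0,0,0]
    - [0,0,0]
    - [0,0,0]
    - [0,0,0]
    - [0,0,0]
  jaw: [0.85,0.85,0.85,0.6,0.5]

```text
time_s: 2.65
eef_pos: [0.4685, -0.1307, 0.0017]
eef_rot: [0.001, -0.107, 0.994, -0.001]
wrist_force: [-3.8, 2.0, 11.0]
opening: 0.564
grasp_force: 60.2
```

>>> arm_command:
  dp:
    - [0,0,0]
    - [0,0,0]
    - [0,0,0]
    - [0,0,0]
  turn:
    - [0,0,0]
    - [0,0,0]
    - [0,0,0]
    - [0,0,0]
  jaw: [0.4,0.4,0.4,0.4]

```text
time_s: 3.15
eef_pos: [0.4685, -0.1307, 0.0017]
eef_rot: [0.001, -0.107, 0.994, -0.001]
wrist_force: [-2.3, 2.6, 9.3]
opening: 0.567
grasp_force: 60.3
```

```bash
python3 -c "
from h import *
go([442,-267,55],108)"
```

```text
dp [ 0.219 -0.511 -0.213]
turn [-0.004  0.004 -0.192]
turn [0.006 0.006 5.808]
```

>>> arm_command:
  dp:
    - [0,0,-0.15]
    - [0.03,-0.08,-0.24]
    - [0.11,-0.26,-0.24]
    - [0.19,-0.44,-0.24]
    - [0.219,-0.511,-0.23]
  turn:
    - [0,0,0]
    - [0,0,0]
    - [0,0,-0.1]
    - [0,0,-0.19]
    - [0,0,-0.19]
  jaw: [0.4,0.4,0.4,0.4,0.4]

```text
time_s: 3.78
eef_pos: [0.441, -0.2698, 0.0586]
eef_rot: [0.001, -0.155, 0.988, -0.002]
wrist_force: [0.8, 1.3, -0.4]
opening: 0.561
grasp_force: 62.7
```

>>> arm_command:
  dp:
    - [0,0,0]
    - [0,0,0]
  turn:
    - [0,0,0]
    - [0,0,0]
  jaw: [0.4,0.4]

```text
time_s: 4.03
eef_pos: [0.4406, -0.2656, 0.0568]
eef_rot: [-0.0, -0.156, 0.988, 0.0]
wrist_force: [0.3, -0.0, -1.6]
opening: 0.566
grasp_force: 62.7
```

```bash
python3 -c "
from h import *
print(get_obs()['eef_pos'],get_obs()['wrist_force'],get_obs()['opening'])
go([442,-267,13],108)
a=cv2.resize(camera('side')[150:240,200:290],None,fx=4.4,fy=4.4);b=cv2.resize(camera('top')[180:270,370:460],None,fx=4.4,fy=4.4)
cv2.imwrite('pics/s2.png',np.hstack([a,b]))"
```

```text
[ 0.44060737 -0.26556065  0.05678653] [ 0.3449632  -0.02411588 -1.55579972] 0.5658176468921927
dp [-0.004 -0.007  0.175]
turn [ 0.002 -0.    -0.002]
turn [-0.000e+00 -3.000e-03  5.998e+00]
```

View pics/s2.png

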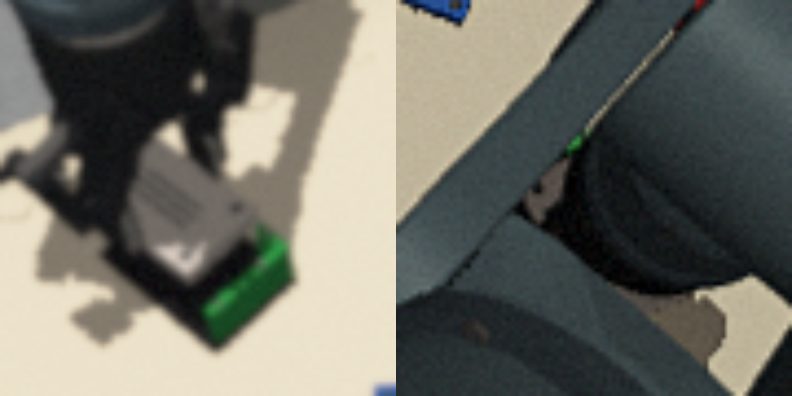

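>>> arm_command:
  dp:
    - [-0.004,-0.007,0.1]
    - [-0.004,-0.007,0.17]
    - [-0.004,-0.007,0.18]
    - [-0.004,-0.007,0.18]
  turn:
    - [0,0,0]
    - [0,0,0]
    - [0,0,0]
    - [0,0,0]
  jaw: [0.4,0.4,0.4,0.4]

```text
time_s: 4.62
eef_pos: [0.4422, -0.2678, 0.0118]
eef_rot: [-0.0, -0.156, 0.988, 0.0]
wrist_force: [-0.2, 0.5, -1.4]
opening: 0.561
grasp_force: 62.7
```

>>> arm_command:
  dp:
    - [-0.008,0,0]
    - [-0.014,0,0]
    - [-0.014,0,0]
  turn:
    - [0,0,0]
    - [0,0,0]
    - [0,0,0]
  jaw: [0.4,0.4,0.4]

```text
time_s: 5.0
eef_pos: [0.4458, -0.2672, 0.0122]
eef_rot: [0.0, -0.156, 0.988, -0.0]
wrist_force: [0.2, 0.1, -0.3]
opening: 0.566
grasp_force: 62.7
```

No contact yet; continue in x.

>>> arm_command:
  dp:
    - [-0.004,0,0]
    - [-0.008,0,0]
    - [-0.008,0,0]
  turn:
    - [0,0,0]
    - [0,0,0]
    - [0,0,0]
  jaw: [0.4,0.4,0.4]

```text
time_s: 5.38
eef_pos: [0.4466, -0.2667, 0.0117]
eef_rot: [-0.001, -0.156, 0.988, 0.0]
wrist_force: [-4.3, -1.6, 0.9]
opening: 0.562
grasp_force: 62.6
```

>>> arm_command:
  dp:
    - [-0.004,0,0]
    - [-0.006,0,0]
    - [-0.006,0,0]
  turn:
    - [0,0,0]
    - [0,0,0]
    - [0,0,0]
  jaw: [0.4,0.4,0.4]

```text
time_s: 5.75
eef_pos: [0.4466, -0.2665, 0.0115]
eef_rot: [-0.002, -0.156, 0.988, 0.0]
wrist_force: [-10.7, -5.1, 2.5]
opening: 0.563
grasp_force: 62.6
```

>>> arm_command:
  dp:
    - [0,0.006,0]
    - [0,0.012,0]
    - [0,0.012,0]
  turn:
    - [0,0,0]
    - [0,0,0]
    - [0,0,0]
  jaw: [0.4,0.4,0.4]

```text
time_s: 6.12
eef_pos: [0.4467, -0.2662, 0.0122]
eef_rot: [-0.001, -0.155, 0.988, -0.002]
wrist_force: [-10.1, -13.8, -1.8]
opening: 0.563
grasp_force: 61.8
```

>>> arm_command:
  dp:
    - [0,0.006,0]
    - [0,0.008,0]
    - [0,0.008,0]
  turn:
    - [0,0,0]
    - [0,0,0]
    - [0,0,0]
  jaw: [0.4,0.4,0.4]

```text
time_s: 6.5
eef_pos: [0.4462, -0.2647, 0.0123]
eef_rot: [-0.001, -0.155, 0.988, -0.002]
wrist_force: [-10.5, -13.0, -0.9]
opening: 0.566
grasp_force: 61.7
```

>>> arm_command:
  dp:
    - [0.003,0.006,0]
    - [0.003,0.01,0]
    - [0.003,0.01,0]
  turn:
    - [0,0,0]
    - [0,0,0]
    - [0,0,0]
  jaw: [0.4,0.4,0.4]

```text
time_s: 6.88
eef_pos: [0.4455, -0.2632, 0.0126]
eef_rot: [-0.0, -0.155, 0.988, -0.003]
wrist_force: [-6.9, -15.5, -2.7]
opening: 0.563
grasp_force: 61.7
```

>>> arm_command:
  dp:
    - [0,0.003,0]
    - [0,0.006,0]
    - [0,0.006,0]
  turn:
    - [0,0,0]
    - [0,0,0]
    - [0,0,0]
  jaw: [0.4,0.4,0.4]

```text
time_s: 7.25
eef_pos: [0.4455, -0.2631, 0.0129]
eef_rot: [0.0, -0.155, 0.988, -0.004]
wrist_force: [-6.5, -19.1, -4.1]
opening: 0.563
grasp_force: 61.5
```

>>> arm_command:
  dp:
    - [0.001,-0.002,0.008]
    - [0.001,-0.002,0.013]
    - [0.001,-0.002,0.013]
    - [0.001,-0.002,0.013]
  turn:
    - [0,0,0]
    - [0,0,0]
    - [0,0,0]
    - [0,0,0]
  jaw: [0.4,0.4,0.4,0.4]

```text
time_s: 7.75
eef_pos: [0.4455, -0.2631, 0.0107]
eef_rot: [0.0, -0.155, 0.988, -0.004]
wrist_force: [-10.9, -14.5, 9.1]
opening: 0.563
grasp_force: 62.8
```

>>> arm_command:
  dp:
    - [0,0,0]
    - [0,0,0]
    - [0,0,0]
    - [0,0,-0.08]
    - [0,0,-0.2]
  turn:
    - [0,0,0]
    - [0,0,0]
    - [0,0,0]
    - [0,0,0]
    - [0,0,0]
  jaw: [0.62,0.7,0.72,0.72,0.72]

```text
time_s: 8.38
eef_pos: [0.4443, -0.2567, 0.0578]
eef_rot: [-0.001, -0.156, 0.988, 0.002]
wrist_force: [0.1, 0.3, -0.6]
opening: 0.723
grasp_force: 0.0
```

```bash
python3 -c "
from h import *
print(get_obs()['eef_pos'])
cv2.imwrite('pics/s3.png',cv2.resize(camera('side')[170:250,200:300],None,fx=6,fy=6))
go([603.7,-207.7,70],65.9)"
```

```text
[ 0.44434745 -0.25673572  0.0578072 ]
dp [-0.66   0.001 -0.03 ]
turn [-0.004  0.005  1.402]
turn [-0.007 -0.005 -4.598]
```

View pics/s3.png

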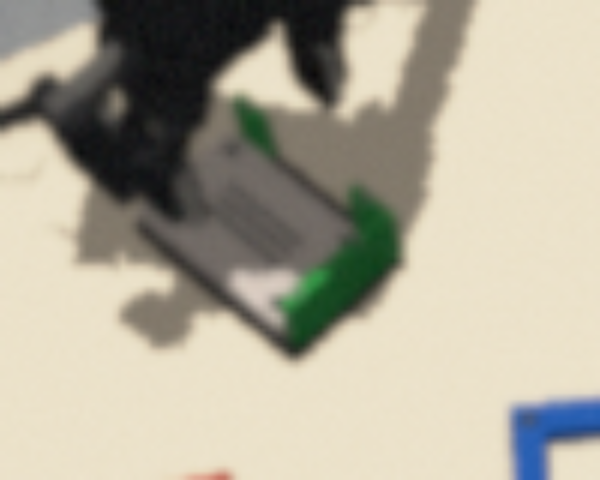

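>>> arm_command:
  dp:
    - [-0.15,0,-0.05]
    - [-0.35,0,-0.05]
    - [-0.55,0,-0.04]
    - [-0.66,0.001,-0.03]
    - [-0.66,0.001,-0.03]
  turn:
    - [0,0,0.3]
    - [0,0,0.6]
    - [0,0,0.95]
    - [0,0,1]
    - [0,0,1]
  jaw: [0.85,0.85,0.85,0.85,0.85]

```text
time_s: 9.05
eef_pos: [0.6033, -0.2055, 0.0652]
eef_rot: [-0.0, 0.104, 0.995, 0.0]
wrist_force: [-0.3, 0.6, 0.2]
opening: 0.849
grasp_force: 0.0
```

```bash
python3 -c "
from h import *
t=camera('top');t=camera('top')
print(get_obs()['eef_pos'])
cv2.imwrite('pics/t3.png',t);s=camera('side')
for n,im in(('top',t),('side',s)):
  for b in blobs(n,im,*COL['blue'][:2],100)[1]: print(n,b[:,0].mean(0),*rect(n,b,.01))
cv2.imwrite('pics/t3c.png',cv2.resize(t[195:270,375:450],None,fx=7,fy=7,interpolation=cv2.INTER_CUBIC))
go([603.7,-207.7,40],65.9)"
```

```text
[ 0.60142662 -0.20640479  0.06521416]
top [521.03465347 103.32425743] [ 733.4 -536.3] [150.2  83. ] -86.0
side [205.3853211  370.71559633] [ 730.2 -468.5] [77.3 24.6] -1.4
side [295.69594595 250.99324324] [ 604.3 -206.6] [77.3 46.1] -24.4
dp [-0.011 -0.001  0.102]
turn [ 0.    -0.003  0.402]
turn [ 5.000e-03  1.000e-03 -5.598e+00]
```

View pics/t3c.png

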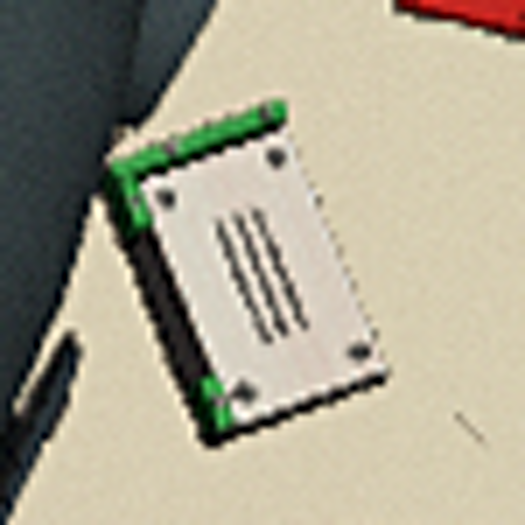

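>>> arm_command:
  dp:
    - [-0.006,0.0,0.0]
    - [-0.011,-0.001,0.1]
    - [-0.011,-0.001,0.2]
    - [-0.011,-0.001,0.256]
    - [-0.011,-0.001,0.256]
  turn:
    - [0,0,0.3]
    - [0,0,0.4]
    - [0,0,0.4]
    - [0,0,0.4]
    - [0,0,0.4]
  jaw: [0.85,0.85,0.85,0.85,0.85]

```text
time_s: 9.82
eef_pos: [0.6034, -0.2078, 0.001]
eef_rot: [-0.001, 0.209, 0.978, 0.0]
wrist_force: [-0.4, 0.4, 0.4]
opening: 0.848
grasp_force: 0.0
```

>>> arm_command:
  dp:
    - [0,0,0]
    - [0,0,0]
    - [0,0,0]
    - [0,0,0]
  turn:
    - [0,0,0]
    - [0,0,0]
    - [0,0,0]
    - [0,0,0]
  jaw: [0.6,0.4,0.4,0.4]

```text
time_s: 10.32
eef_pos: [0.606, -0.2087, 0.0039]
eef_rot: [0.001, 0.209, 0.978, -0.001]
wrist_force: [-1.3, -0.7, 5.2]
opening: 0.556
grasp_force: 62.2
```

```bash
python3 -c "
from h import *
print(get_obs()['eef_pos'])
go([440.5,-266.7,70],108)"
```

```text
[ 0.60598087 -0.2087213   0.00390246]
dp [ 0.509 -0.482 -0.266]
turn [-0.003  0.005 -1.403]
turn [6.000e-03 4.000e-03 4.597e+00]
```

>>> arm_command:
  dp:
    - [0,0,-0.15]
    - [0.08,-0.06,-0.27]
    - [0.25,-0.24,-0.28]
    - [0.4,-0.38,-0.27]
    - [0.509,-0.482,-0.27]
  turn:
    - [0,0,0]
    - [0,0,-0.1]
    - [0,0,-0.4]
    - [0,0,-0.7]
    - [0,0,-1]
  jaw: [0.4,0.4,0.4,0.4,0.4]

```text
time_s: 10.95
eef_pos: [0.4376, -0.2663, 0.0698]
eef_rot: [-0.0, -0.054, 0.999, -0.0]
wrist_force: [0.3, -0.3, 0.3]
opening: 0.556
grasp_force: 61.7
```

>>> arm_command:
  dp:
    - [0,0,0]
    - [0,0,0]
    - [0,0,0]
  turn:
    - [0,0,-0.3]
    - [0,0,-0.4]
    - [0,0,-0.4]
  jaw: [0.4,0.4,0.4]

```text
time_s: 11.32
eef_pos: [0.4395, -0.2662, 0.0699]
eef_rot: [0.0, -0.155, 0.988, -0.0]
wrist_force: [1.1, 0.4, -0.3]
opening: 0.554
grasp_force: 61.7
```

```bash
python3 -c "
from h import *
print(get_obs()['eef_pos'],get_obs()['wrist_force'],get_obs()['opening'])
go([440.5,-266.7,28],108)
a=camera('side')
cv2.imwrite('pics/s4.png',cv2.resize(a[150:240,200:300],None,fx=6,fy=6))"
```

```text
[ 0.43951007 -0.26624024  0.06993948] [ 1.06134156  0.43918716 -0.28308721] 0.5542190314954498
dp [-0.003 -0.003  0.168]
turn [-0.001  0.001 -0.004]
turn [1.000e-03 2.000e-03 5.996e+00]
```

View pics/s4.png

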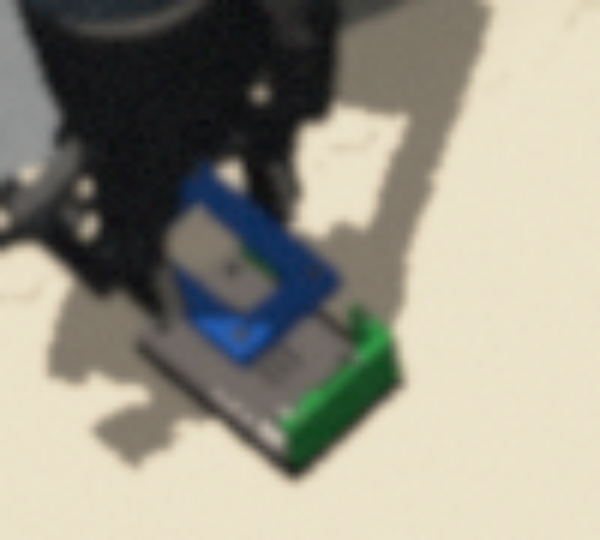

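>>> arm_command:
  dp:
    - [-0.003,-0.003,0.1]
    - [-0.003,-0.003,0.168]
    - [-0.003,-0.003,0.172]
    - [-0.003,-0.003,0.172]
  turn:
    - [0,0,0]
    - [0,0,0]
    - [0,0,0]
    - [0,0,0]
  jaw: [0.4,0.4,0.4,0.4]

```text
time_s: 11.88
eef_pos: [0.4406, -0.2666, 0.0267]
eef_rot: [0.0, -0.156, 0.988, -0.0]
wrist_force: [0.2, 0.3, -0.9]
opening: 0.551
grasp_force: 61.7
```

>>> arm_command:
  dp:
    - [-0.01,0,0]
    - [-0.018,0,0]
    - [-0.022,0,0]
    - [-0.022,0,0]
  turn:
    - [0,0,0]
    - [0,0,0]
    - [0,0,0]
    - [0,0,0]
  jaw: [0.4,0.4,0.4,0.4]

```text
time_s: 12.38
eef_pos: [0.4457, -0.2648, 0.0267]
eef_rot: [0.0, -0.156, 0.988, -0.0]
wrist_force: [0.7, -0.1, -1.1]
opening: 0.553
grasp_force: 61.7
```

>>> arm_command:
  dp:
    - [-0.005,0,0]
    - [-0.01,0,0]
    - [-0.012,0,0]
    - [-0.012,0,0]
  turn:
    - [0,0,0]
    - [0,0,0]
    - [0,0,0]
    - [0,0,0]
  jaw: [0.4,0.4,0.4,0.4]

```text
time_s: 12.88
eef_pos: [0.4471, -0.2644, 0.0263]
eef_rot: [-0.001, -0.156, 0.988, 0.0]
wrist_force: [-6.5, -3.5, 0.6]
opening: 0.554
grasp_force: 61.9
```

>>> arm_command:
  dp:
    - [-0.003,0,0]
    - [-0.005,0,0]
    - [-0.005,0,0]
  turn:
    - [0,0,0]
    - [0,0,0]
    - [0,0,0]
  jaw: [0.4,0.4,0.4]

```text
time_s: 13.25
eef_pos: [0.4473, -0.2644, 0.0262]
eef_rot: [-0.002, -0.156, 0.988, 0.0]
wrist_force: [-10.8, -5.4, 2.9]
opening: 0.553
grasp_force: 62.1
```

>>> arm_command:
  dp:
    - [0.003,0.006,0]
    - [0.003,0.012,0]
    - [0.003,0.016,0]
    - [0.003,0.016,0]
  turn:
    - [0,0,0]
    - [0,0,0]
    - [0,0,0]
    - [0,0,0]
  jaw: [0.4,0.4,0.4,0.4]

```text
time_s: 13.75
eef_pos: [0.4466, -0.2625, 0.0268]
eef_rot: [-0.001, -0.156, 0.988, -0.002]
wrist_force: [-7.7, -10.3, -0.3]
opening: 0.557
grasp_force: 61.8
```

>>> arm_command:
  dp:
    - [0,0.006,0]
    - [0,0.008,0]
    - [0,0.008,0]
  turn:
    - [0,0,0]
    - [0,0,0]
    - [0,0,0]
  jaw: [0.4,0.4,0.4]

```text
time_s: 14.12
eef_pos: [0.4466, -0.2623, 0.027]
eef_rot: [-0.001, -0.156, 0.988, -0.003]
wrist_force: [-7.2, -15.5, -4.8]
opening: 0.559
grasp_force: 62.5
```

>>> arm_command:
  dp:
    - [0.001,-0.006,0.006]
    - [0.001,-0.006,0.012]
    - [0.001,-0.006,0.016]
    - [0.001,-0.006,0.016]
  turn:
    - [0,0,0]
    - [0,0,0]
    - [0,0,0]
    - [0,0,0]
  jaw: [0.4,0.4,0.4,0.4]

```text
time_s: 14.62
eef_pos: [0.4467, -0.2623, 0.0239]
eef_rot: [-0.001, -0.156, 0.988, -0.002]
wrist_force: [-10.6, -7.5, 9.8]
opening: 0.555
grasp_force: 64.4
```

>>> arm_command:
  dp:
    - [0,0,0.004]
    - [0,0,0.006]
    - [0,0,0.006]
  turn:
    - [0,0,0]
    - [0,0,0]
    - [0,0,0]
  jaw: [0.4,0.4,0.4]

```text
time_s: 15.0
eef_pos: [0.4467, -0.2623, 0.0237]
eef_rot: [-0.001, -0.157, 0.988, -0.002]
wrist_force: [-14.8, -4.7, 24.4]
opening: 0.551
grasp_force: 66.3
```

>>> arm_command:
  dp:
    - [0.004,0,-0.006]
    - [0.004,0,-0.006]
    - [0.004,0,-0.008]
    - [0.004,0,-0.06]
    - [0.004,0,-0.16]
  turn:
    - [0,0,0]
    - [0,0,0]
    - [0,0,0]
    - [0,0,0]
    - [0,0,0]
  jaw: [0.55,0.65,0.7,0.72,0.72]

```text
time_s: 15.62
eef_pos: [0.4458, -0.2591, 0.0611]
eef_rot: [-0.001, -0.156, 0.988, 0.001]
wrist_force: [0.2, -0.2, 0.4]
opening: 0.719
grasp_force: 0.0
```

```bash
python3 -c "
from h import *
print(get_obs()['eef_pos'])
go([616.5,-78,75],107.8)"
```

```text
[ 0.44580512 -0.25905057  0.06107148]
dp [-0.872  0.479 -0.056]
turn [ 0.004 -0.002  0.004]
turn [ 3.000e-03  7.000e-03 -5.996e+00]
```

>>> arm_command:
  dp:
    - [-0.15,0.08,-0.06]
    - [-0.35,0.19,-0.06]
    - [-0.55,0.3,-0.06]
    - [-0.75,0.41,-0.06]
    - [-0.888,0.482,-0.06]
  turn:
    - [0,0,0]
    - [0,0,0]
    - [0,0,0]
    - [0,0,0]
    - [0,0,0]
  jaw: [0.85,0.85,0.85,0.85,0.85]

```text
time_s: 16.25
eef_pos: [0.6222, -0.0745, 0.077]
eef_rot: [0.001, -0.157, 0.988, -0.0]
wrist_force: [1.0, -0.5, -0.2]
opening: 0.85
grasp_force: 0.0
```

```bash
python3 -c "
from h import *
t=camera('top');s=camera('side')
print(get_obs()['eef_pos'])
cv2.imwrite('pics/t5.png',t)
for n,im in(('top',t),('side',s)):
  for b in blobs(n,im,*COL['blue'][:2],100)[1]: print(n,b[:,0].mean(0),*rect(n,b,.03))
a=cv2.resize(t[195:270,375:450],None,fx=5.3,fy=5.3,interpolation=cv2.INTER_CUBIC)
b=cv2.resize(s[170:245,205:280],None,fx=5.3,fy=5.3,interpolation=cv2.INTER_CUBIC)
cv2.imwrite('pics/c5.png',np.hstack([a,b]))
go([620.2,-76.3,1],107.9)"
```

```text
[ 0.62302083 -0.07355801  0.07706639]
top [411.95454545 233.9       ] [ 443.7 -263.2] [80.7 49.4] 18.3
top [521.16581633 103.30357143] [ 724.8 -527. ] [146.7  80.8] -85.8
side [205.21428571 370.59821429] [ 736.4 -466.4] [75.4 24.1] -0.7
side [241.6835443  204.94936709] [ 444.8 -261.3] [76.  50.1] 18.7
dp [ 0.015 -0.007  0.304]
turn [-0.001  0.004  0.009]
turn [-7.000e-03 -1.000e-03 -5.991e+00]
```

View pics/c5.png

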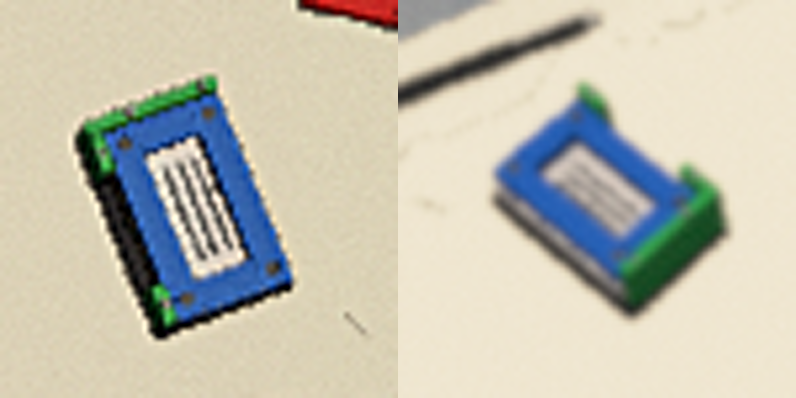

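The blue frame sits flush against both fences with its centre at about (444, −262), matching the jig origin. Next I grasp the yellow plate.

>>> arm_command:
  dp:
    - [0.015,-0.007,0.1]
    - [0.015,-0.007,0.2]
    - [0.015,-0.007,0.29]
    - [0.015,-0.007,0.304]
    - [0.015,-0.007,0.304]
  turn:
    - [0,0,0]
    - [0,0,0]
    - [0,0,0]
    - [0,0,0]
    - [0,0,0]
  jaw: [0.85,0.85,0.85,0.85,0.85]

```text
time_s: 16.98
eef_pos: [0.6175, -0.0802, 0.0007]
eef_rot: [0.0, -0.156, 0.988, -0.0]
wrist_force: [0.2, 0.1, -0.2]
opening: 0.854
grasp_force: 0.0
```

>>> arm_command:
  dp:
    - [0,0,0]
    - [0,0,0]
    - [0,0,0]
    - [0,0,0]
  turn:
    - [0,0,0]
    - [0,0,0]
    - [0,0,0]
    - [0,0,0]
  jaw: [0.6,0.4,0.4,0.4]

```text
time_s: 17.48
eef_pos: [0.6188, -0.0802, 0.0019]
eef_rot: [0.001, -0.156, 0.988, -0.001]
wrist_force: [-1.3, -0.0, 6.8]
opening: 0.558
grasp_force: 62.5
```

```bash
python3 -c "
from h import *
print(get_obs()['eef_pos'])
go([441.5,-266.2,82],108)"
```

```text
[ 0.61884148 -0.08020168  0.00189971]
dp [ 0.903 -0.49  -0.322]
turn [-0.003  0.004 -0.003]
turn [7.000e-03 5.000e-03 5.997e+00]
```

>>> arm_command:
  dp:
    - [0.0,0.0,-0.2]
    - [0.2,-0.11,-0.33]
    - [0.42,-0.23,-0.33]
    - [0.64,-0.35,-0.33]
    - [0.86,-0.46,-0.325]
  turn:
    - [0,0,0]
    - [0,0,0]
    - [0,0,0]
    - [0,0,0]
    - [0,0,0]
  jaw: [0.4,0.4,0.4,0.4,0.4]

```text
time_s: 18.1
eef_pos: [0.4488, -0.2553, 0.0822]
eef_rot: [0.001, -0.156, 0.988, -0.001]
wrist_force: [0.4, -2.0, -0.7]
opening: 0.563
grasp_force: 62.3
```

>>> arm_command:
  dp:
    - [0.055,-0.03,0]
    - [0.055,-0.03,0]
    - [0.055,-0.03,0]
  turn:
    - [0,0,0]
    - [0,0,0]
    - [0,0,0]
  jaw: [0.4,0.4,0.4]

```text
time_s: 18.48
eef_pos: [0.4399, -0.2644, 0.0815]
eef_rot: [0.0, -0.156, 0.988, -0.0]
wrist_force: [0.2, -0.3, -0.2]
opening: 0.565
grasp_force: 62.3
```

```bash
python3 -c "
from h import *
print(get_obs()['eef_pos'],get_obs()['wrist_force'],get_obs()['opening'])
go([438.6,-267.1,36.5],108)
s=camera('side')
for b in blobs('side',s,*COL['yellow'][:2],60)[1]: print(b[:,0].mean(0),*rect('side',b,.09))"
```

```text
[ 0.43992802 -0.26444465  0.08150612] [ 0.20658234 -0.34844502 -0.20664858] 0.5652956576737331
dp [ 0.008 -0.008  0.18 ]
turn [-0.     0.001 -0.001]
turn [2.000e-03 0.000e+00 5.999e+00]
[240.24390244 190.98780488] [ 446.3 -262. ] [80.6 52.2] 17.1
```

>>> arm_command:
  dp:
    - [0.008,-0.008,0.1]
    - [0.008,-0.008,0.17]
    - [0.008,-0.008,0.183]
    - [0.008,-0.008,0.183]
  turn:
    - [0,0,0]
    - [0,0,0]
    - [0,0,0]
    - [0,0,0]
  jaw: [0.4,0.4,0.4,0.4]

```text
time_s: 19.02
eef_pos: [0.438, -0.2673, 0.0355]
eef_rot: [-0.0, -0.156, 0.988, 0.0]
wrist_force: [-0.6, 1.5, 0.0]
opening: 0.56
grasp_force: 62.3
```

>>> arm_command:
  dp:
    - [-0.008,0,0]
    - [-0.014,0,0]
    - [-0.018,0,0]
    - [-0.018,0,0]
  turn:
    - [0,0,0]
    - [0,0,0]
    - [0,0,0]
    - [0,0,0]
  jaw: [0.4,0.4,0.4,0.4]

```text
time_s: 19.52
eef_pos: [0.4421, -0.2664, 0.0358]
eef_rot: [0.0, -0.156, 0.988, -0.0]
wrist_force: [0.3, 0.3, -1.5]
opening: 0.559
grasp_force: 62.3
```

>>> arm_command:
  dp:
    - [-0.005,0,0]
    - [-0.01,0,0]
    - [-0.014,0,0]
    - [-0.014,0,0]
  turn:
    - [0,0,0]
    - [0,0,0]
    - [0,0,0]
    - [0,0,0]
  jaw: [0.4,0.4,0.4,0.4]

```text
time_s: 20.02
eef_pos: [0.4429, -0.2662, 0.0353]
eef_rot: [-0.003, -0.156, 0.988, 0.0]
wrist_force: [-12.2, -5.4, 3.2]
opening: 0.563
grasp_force: 62.8
```

>>> arm_command:
  dp:
    - [-0.004,0,0]
    - [-0.008,0,0]
    - [-0.008,0,0]
  turn:
    - [0,0,0]
    - [0,0,0]
    - [0,0,0]
  jaw: [0.4,0.4,0.4]

```text
time_s: 20.4
eef_pos: [0.443, -0.2662, 0.0352]
eef_rot: [-0.004, -0.157, 0.988, 0.0]
wrist_force: [-20.1, -9.5, 6.9]
opening: 0.566
grasp_force: 63.1
```

Contact in x. I back x off a little and push in y.

>>> arm_command:
  dp:
    - [0.008,0.004,0]
    - [0.01,0.012,0]
    - [0.01,0.016,0]
    - [0.01,0.016,0]
  turn:
    - [0,0,0]
    - [0,0,0]
    - [0,0,0]
    - [0,0,0]
  jaw: [0.4,0.4,0.4,0.4]

```text
time_s: 20.9
eef_pos: [0.4423, -0.2645, 0.036]
eef_rot: [-0.001, -0.156, 0.988, -0.002]
wrist_force: [-9.5, -11.2, 0.7]
opening: 0.563
grasp_force: 62.4
```

>>> arm_command:
  dp:
    - [0,0.006,0]
    - [0,0.008,0]
    - [0,0.008,0]
  turn:
    - [0,0,0]
    - [0,0,0]
    - [0,0,0]
  jaw: [0.4,0.4,0.4]

```text
time_s: 21.28
eef_pos: [0.4421, -0.2637, 0.0361]
eef_rot: [-0.001, -0.156, 0.988, -0.003]
wrist_force: [-8.3, -15.6, -2.3]
opening: 0.564
grasp_force: 62.3
```

>>> arm_command:
  dp:
    - [0,-0.004,0.006]
    - [0,-0.004,0.012]
    - [0,-0.004,0.016]
    - [0,-0.004,0.016]
  turn:
    - [0,0,0]
    - [0,0,0]
    - [0,0,0]
    - [0,0,0]
  jaw: [0.4,0.4,0.4,0.4]

```text
time_s: 21.78
eef_pos: [0.442, -0.2637, 0.0325]
eef_rot: [-0.002, -0.156, 0.988, -0.002]
wrist_force: [-11.0, -10.7, 6.2]
opening: 0.562
grasp_force: 63.2
```

>>> arm_command:
  dp:
    - [0,0,0.003]
    - [0,0,0.005]
    - [0,0,0.005]
  turn:
    - [0,0,0]
    - [0,0,0]
    - [0,0,0]
  jaw: [0.4,0.4,0.4]

```text
time_s: 22.15
eef_pos: [0.4421, -0.2637, 0.0319]
eef_rot: [-0.002, -0.157, 0.988, -0.002]
wrist_force: [-13.2, -9.1, 11.9]
opening: 0.563
grasp_force: 63.9
```

>>> arm_command:
  dp:
    - [0,0,0.005]
    - [0,0,0.005]
  turn:
    - [0,0,0]
    - [0,0,0]
  jaw: [0.4,0.4]

```text
time_s: 22.4
eef_pos: [0.4421, -0.2637, 0.0318]
eef_rot: [-0.002, -0.157, 0.988, -0.002]
wrist_force: [-17.6, -4.8, 24.6]
opening: 0.562
grasp_force: 65.3
```

>>> arm_command:
  dp:
    - [0.004,0,-0.006]
    - [0.004,0,-0.006]
    - [0.004,0,-0.008]
    - [0.004,0,-0.06]
    - [0.004,0,-0.16]
  turn:
    - [0,0,0]
    - [0,0,0]
    - [0,0,0]
    - [0,0,0]
    - [0,0,0]
  jaw: [0.55,0.65,0.7,0.72,0.72]

```text
time_s: 23.02
eef_pos: [0.4419, -0.2601, 0.0691]
eef_rot: [-0.001, -0.156, 0.988, 0.001]
wrist_force: [0.5, -0.0, 1.3]
opening: 0.718
grasp_force: 0.0
```

```bash
python3 -c "
from h import *
print(get_obs()['eef_pos'])
n='top';im=cv2.imread('pics/t5.png')
for z in (.034,.046):
  b=max(blobs(n,im,*COL['brass'][:2],40)[1],key=cv2.contourArea);(c,r)=cv2.minEnclosingCircle((cast(n,b[:,0,:],z)*1000).astype(np.float32));print(c,r)
im=cv2.imread('pics/side0.png')
b=max(blobs('side',im,*COL['brass'][:2],40)[1],key=cv2.contourArea);print(cv2.boundingRect(b))
for X in ((.47,.023,0),(.47,.023,.034)): print(proj('side',X),proj('top',X))
b=max(blobs('top',cv2.imread('pics/t5.png'),*COL['brass'][:2],40)[1],key=cv2.contourArea);print(cv2.boundingRect(b))
go([468,24,85],100)"
```

```text
[ 0.44187313 -0.26010055  0.0691467 ]Traceback (most recent call last):
  File "<string>", line 6, in <module>
    b=max(blobs(n,im,*COL['brass'][:2],40)[1],key=cv2.contourArea);(c,r)=cv2.minEnclosingCircle((cast(n,b[:,0,:],z)*1000).astype(np.float32));print(c,r)
ValueError: max() iterable argument is empty
```

```bash
python3 -c "
from h import *
for n in('top','side'):
  im=cv2.imread(f'pics/{n}0.png');h=cv2.cvtColor(im,cv2.COLOR_BGR2HSV)
  bs=blobs(n,im,[8,110,40],[20,255,255],60)[1]
  for b in bs:
    x,y,w,hh=cv2.boundingRect(b);print(n,(x,y,w,hh),cast(n,[x+w/2-.5,y+hh/2-.5],.02)*1000)
  a=np.linspace(0,6.28,60)
  for c in ((465,25),):
    P=np.array([proj(n,(c[0]/1e3+r*np.cos(t),c[1]/1e3+r*np.sin(t),z)) for r,z in((.018,0),(.018,.034),(.009,.046)) for t in a]);print('pred',P.min(0),P.max(0)+1)
go([468,24,85],100)"
```

```text
top (267, 218, 17, 18) [[469.45918001  28.01244157]]
top (507, 25, 43, 30) [[ 885.06429183 -560.11412718]]
pred [267.02613963 219.32860611] [286.84062449 238.74241256]
side (349, 154, 14, 19) [[467.8423968   29.92637251]]
side (0, 94, 63, 104) [[   7.45836195 -649.69372566]]
pred [345.49025279 153.45802964] [361.93171368 174.77669956]
dp [-0.449  1.049 -0.062]
turn [ 0.004 -0.002  0.264]
turn [ 3.000e-03  6.000e-03 -5.736e+00]
```

>>> arm_command:
  dp:
    - [-0.05,0.12,-0.06]
    - [-0.15,0.35,-0.06]
    - [-0.25,0.58,-0.06]
    - [-0.35,0.8,-0.06]
    - [-0.42,0.98,-0.06]
  turn:
    - [0,0,0]
    - [0,0,0]
    - [0,0,0]
    - [0,0,0]
    - [0,0,0]
  jaw: [0.72,0.72,0.72,0.72,0.72]

```text
time_s: 23.65
eef_pos: [0.4672, 0.0069, 0.0851]
eef_rot: [0.001, -0.156, 0.988, -0.0]
wrist_force: [1.0, -0.7, 0.5]
opening: 0.72
grasp_force: 0.0
```

>>> arm_command:
  dp:
    - [-0.037,0.087,0]
    - [-0.037,0.087,0]
    - [-0.037,0.087,0]
  turn:
    - [0,0,0]
    - [0,0,0]
    - [0,0,0]
  jaw: [0.72,0.72,0.72]

```text
time_s: 24.02
eef_pos: [0.4693, 0.0276, 0.0845]
eef_rot: [0.0, -0.156, 0.988, -0.0]
wrist_force: [-0.6, -1.0, 0.3]
opening: 0.721
grasp_force: 0.0
```

```bash
python3 -c "
from h import *
t=camera('top');s=camera('side')
print(get_obs()['eef_pos'])
for n,im in(('top',t),('side',s)):
  for b in blobs(n,im,*COL['yellow'][:2],60)[1]: print(n,*rect(n,b,.042))
a=cv2.resize(t[195:270,375:450],None,fx=5.3,fy=5.3,interpolation=cv2.INTER_CUBIC)
b=cv2.resize(s[130:250,240:360],None,fx=3.3,fy=3.3,interpolation=cv2.INTER_CUBIC)
b=cv2.resize(s[120:240,250:400],(500,397));cv2.imwrite('pics/c6.png',np.hstack([a[:397],b]))
go([468.5,29,8],108)"
```

```text
[0.46917644 0.02705218 0.08431408]
top [ 444.  -263.4] [80.4 49.4] 18.3
side [ 446.5 -261.5] [81.3 52.9] 18.6
dp [0.    0.008 0.305]
turn [-0.001  0.    -0.005]
turn [1.000e-03 1.000e-03 5.995e+00]
```

View pics/c6.png

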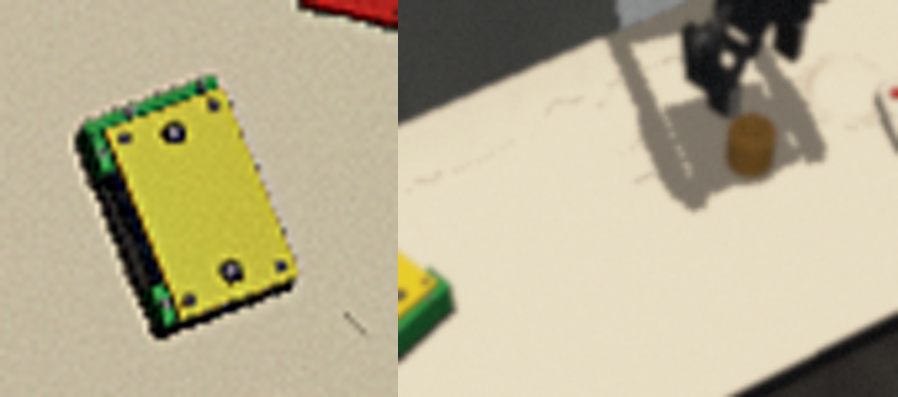

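The cover is seated: centre at about (444, −263), angle 18.3°. The fingers straddle the weight, so I descend.

>>> arm_command:
  dp:
    - [0,0.008,0.08]
    - [0,0.008,0.16]
    - [0,0.008,0.24]
    - [0,0.008,0.305]
    - [0,0.008,0.305]
  turn:
    - [0,0,0]
    - [0,0,0]
    - [0,0,0]
    - [0,0,0]
    - [0,0,0]
  jaw: [0.72,0.72,0.72,0.72,0.72]

```text
time_s: 24.75
eef_pos: [0.4673, 0.0295, 0.0067]
eef_rot: [-0.001, -0.155, 0.988, 0.0]
wrist_force: [0.4, 0.3, 0.4]
opening: 0.722
grasp_force: 0.0
```

>>> arm_command:
  dp:
    - [0,0,0]
    - [0,0,0]
    - [0,0,0]
    - [0,0,0]
  turn:
    - [0,0,0]
    - [0,0,0]
    - [0,0,0]
    - [0,0,0]
  jaw: [0.55,0.4,0.25,0.25]

```text
time_s: 25.25
eef_pos: [0.4693, 0.0296, 0.009]
eef_rot: [0.001, -0.156, 0.988, -0.001]
wrist_force: [-1.6, -0.5, 6.4]
opening: 0.398
grasp_force: 59.4
```

```bash
python3 -c "
from h import *
print(get_obs()['eef_pos'])
go([444.3,-262.3,90],108)"
```

```text
[0.46934842 0.02955992 0.00897074]
dp [ 0.454 -1.08  -0.323]
turn [-0.003  0.003 -0.002]
turn [5.000e-03 4.000e-03 5.998e+00]
```

>>> arm_command:
  dp:
    - [0,0,-0.2]
    - [0,0,-0.32]
    - [0.08,-0.2,-0.33]
    - [0.18,-0.43,-0.33]
    - [0.27,-0.65,-0.33]
  turn:
    - [0,0,0]
    - [0,0,0]
    - [0,0,0]
    - [0,0,0]
    - [0,0,0]
  jaw: [0.25,0.25,0.25,0.25,0.25]

```text
time_s: 25.88
eef_pos: [0.4538, -0.1468, 0.0907]
eef_rot: [0.0, -0.156, 0.988, -0.0]
wrist_force: [1.3, -0.4, -3.0]
opening: 0.401
grasp_force: 61.3
```

>>> arm_command:
  dp:
    - [0.07,-0.17,0]
    - [0.14,-0.33,0]
    - [0.184,-0.43,0]
    - [0.184,-0.43,0]
    - [0.184,-0.43,0]
  turn:
    - [0,0,0]
    - [0,0,0]
    - [0,0,0]
    - [0,0,0]
    - [0,0,0]
  jaw: [0.25,0.25,0.25,0.25,0.25]

```text
time_s: 26.5
eef_pos: [0.4431, -0.2611, 0.09]
eef_rot: [-0.0, -0.156, 0.988, 0.001]
wrist_force: [0.4, 1.2, -3.2]
opening: 0.399
grasp_force: 61.3
```

```bash
python3 -c "
from h import *
print(get_obs()['eef_pos'],get_obs()['wrist_force'],get_obs()['opening'])
s=camera('side')
cv2.imwrite('pics/s7.png',cv2.resize(s[150:240,200:300],None,fx=6,fy=6))
go([444.3,-262.3,54],108)"
```

```text
[ 0.44305085 -0.26107344  0.08997896] [ 0.4116305   1.19330456 -3.23626827] 0.3985237580323876
dp [-0.002 -0.007  0.144]
turn [ 0.002 -0.001 -0.002]
turn [-1.000e-03 -3.000e-03  5.998e+00]
```

View pics/s7.png

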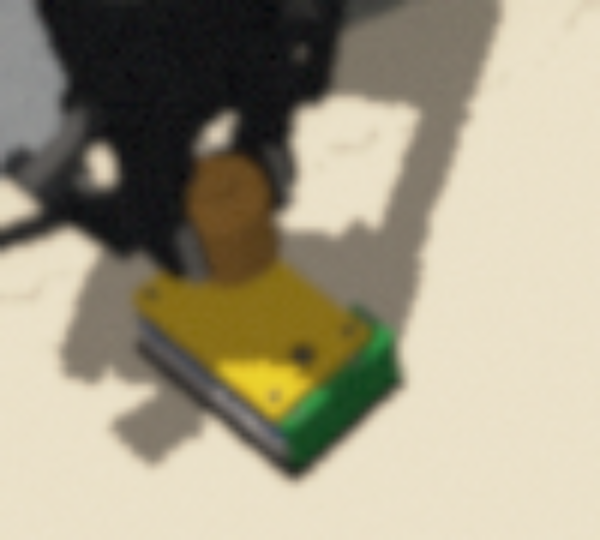

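>>> arm_command:
  dp:
    - [-0.002,-0.006,0.06]
    - [-0.002,-0.006,0.11]
    - [-0.002,-0.006,0.14]
    - [-0.002,-0.006,0.148]
    - [-0.002,-0.006,0.148]
  turn:
    - [0,0,0]
    - [0,0,0]
    - [0,0,0]
    - [0,0,0]
    - [0,0,0]
  jaw: [0.25,0.25,0.25,0.25,0.25]

```text
time_s: 27.18
eef_pos: [0.4444, -0.2632, 0.0532]
eef_rot: [-0.0, -0.156, 0.988, 0.0]
wrist_force: [0.5, 0.7, -3.0]
opening: 0.401
grasp_force: 61.3
```

>>> arm_command:
  dp:
    - [0,0,0.003]
    - [0,0,0.006]
    - [0,0,0.008]
    - [0,0,0.008]
  turn:
    - [0,0,0]
    - [0,0,0]
    - [0,0,0]
    - [0,0,0]
  jaw: [0.25,0.25,0.25,0.25]

```text
time_s: 27.68
eef_pos: [0.4444, -0.2632, 0.0514]
eef_rot: [0.0, -0.156, 0.988, -0.0]
wrist_force: [0.7, -0.5, -3.5]
opening: 0.4
grasp_force: 61.3
```

>>> arm_command:
  dp:
    - [0,0,0.003]
    - [0,0,0.006]
    - [0,0,0.006]
  turn:
    - [0,0,0]
    - [0,0,0]
    - [0,0,0]
  jaw: [0.25,0.25,0.25]

```text
time_s: 28.05
eef_pos: [0.4445, -0.2633, 0.051]
eef_rot: [-0.0, -0.156, 0.988, -0.0]
wrist_force: [-3.8, 2.8, 8.5]
opening: 0.4
grasp_force: 62.7
```

>>> arm_command:
  dp:
    - [0,0,0.003]
    - [0,0,0.004]
    - [0,0,0.004]
  turn:
    - [0,0,0]
    - [0,0,0]
    - [0,0,0]
  jaw: [0.25,0.25,0.25]

```text
time_s: 28.42
eef_pos: [0.4445, -0.2634, 0.0509]
eef_rot: [-0.0, -0.156, 0.988, -0.0]
wrist_force: [-7.0, 6.0, 18.9]
opening: 0.4
grasp_force: 63.8
```

>>> arm_command:
  dp:
    - [0,0,-0.006]
    - [0,0,-0.006]
    - [0,0,-0.006]
    - [0,0,-0.006]
    - [0,0,-0.006]
  turn:
    - [0,0,0]
    - [0,0,0]
    - [0,0,0]
    - [0,0,0]
    - [0,0,0]
  jaw: [0.25,0.42,0.5,0.6,0.65]

```text
time_s: 29.05
eef_pos: [0.4444, -0.2633, 0.0502]
eef_rot: [-0.0, -0.156, 0.988, 0.0]
wrist_force: [-0.6, -0.2, -0.4]
opening: 0.649
grasp_force: 0.0
```

>>> arm_command:
  dp:
    - [0,0,-0.05]
    - [0,0,-0.15]
    - [0,0,-0.35]
    - [0,0,-0.5]
    - [0,0,-0.5]
  turn:
    - [0,0,0]
    - [0,0,0]
    - [0,0,0]
    - [0,0,0]
    - [0,0,0]
  jaw: [0.72,0.72,0.72,0.72,0.72]

```text
time_s: 29.68
eef_pos: [0.4464, -0.265, 0.1799]
eef_rot: [0.002, -0.156, 0.988, -0.003]
wrist_force: [0.3, 0.2, -0.3]
opening: 0.719
grasp_force: 0.0
```

>>> arm_command:
  dp:
    - [0,0.2,0]
    - [0,0.45,0]
    - [0,0.7,0]
    - [0,0.9,0]
    - [0,0.9,0]
  turn:
    - [0,0,0]
    - [0,0,0]
    - [0,0,0]
    - [0,0,0]
    - [0,0,0]
  jaw: [0.72,0.72,0.72,0.72,0.72]

```text
time_s: 30.3
eef_pos: [0.3734, -0.0462, 0.1745]
eef_rot: [-0.001, -0.158, 0.987, 0.001]
wrist_force: [1.2, -1.6, -0.2]
opening: 0.72
grasp_force: 0.0
```

```bash
python3 -c "
from h import *
t=camera('top');s=camera('side')
for n,im in(('top',t),('side',s)):
  for b in blobs(n,im,*COL['red'][:2],100)[1]: print(n,'red',*rect(n,b,.01))
  for b in blobs(n,im,*COL['yellow'][:2],60)[1]: print(n,'yel',*rect(n,b,.042))
  for b in blobs(n,im,[8,110,40],[20,255,255],60)[1]:
    x,y,w,h=cv2.boundingRect(b);print(n,'brass',(x,y,w,h),cast(n,[x+w/2-.5,y+h/2-.5],.062)*1000)
a=cv2.resize(t[195:270,375:450],None,fx=5.3,fy=5.3,interpolation=cv2.INTER_CUBIC)
b=cv2.resize(s[170:245,205:280],None,fx=5.3,fy=5.3,interpolation=cv2.INTER_CUBIC)
cv2.imwrite('pics/c8.png',np.hstack([a,b]))"
```

```text
top red [ 561.1 -350.1] [79.2 49.1] -15.1
top yel [ 444.1 -263.4] [80.3 49.4] 18.5
top brass (407, 223, 19, 20) [[ 442.29005782 -266.6119084 ]]
top brass (500, 25, 53, 32) [[ 857.43936853 -534.25437462]]
side red [ 563.1 -347.9] [79.5 47.4] -14.9
side yel [ 446.4 -261.8] [81.2 52.7] 19.2
side brass (230, 187, 17, 20) [[ 441.53899799 -264.22402101]]
side brass (0, 94, 63, 105) [[  57.58539883 -636.0094414 ]]
```

View pics/c8.png

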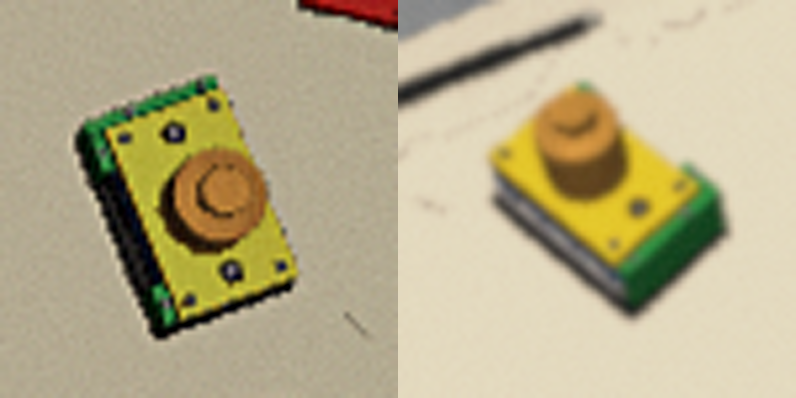

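```bash
python3 -c "
from bench import *
print(hand_in())"
```

```text
the job is handed in; nothing more can be done
None
```

I handed the job in at about 30 s of the 109 s allowed; no verdict came back. In the last pictures the end plate, blue frame and yellow cover are flat and square against both fences, the brass weight stands upright about 4 mm from the cover's middle, and the red frame has not moved. I did not measure the timer at the end, but the arm never went near it.

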